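Refit the interlocked hatch panel of a router's service box

TASK

Close the white service box with the aluminium hatch panel. The panel is longer than the opening: hold it by its black grip, tilt it and pass one end deep under the lip at the end away from the yellow switch housing, lower the other end until the panel lies flat on the ledges inside, then slide it gently towards the yellow housing until it presses the hidden interlock switch fully in, and let go. Do not force the panel against the box or lean on the box, and leave the tape measure and the screwdriver beside it where they are.

Things in the scene. Friction and masses are not known exactly. Their poses are not given: they have to be found in the camera images.
- hatch_box: White open-topped service box fixed to the bench, 264 x 140 x 68 mm (x, y, z); a yellow switch housing (34 x 50, 56 high) stands outside its +x end. Origin: under the opening's centre, at bench level; z up, +x to the yellow housing, within 0.3 rad of world x. Opening in the top: x -68 to 68, y -60 to 60 mm; inside, an open well with ledges all round. Lips over the two x ends only, none along y.
- pocket_lip (a point): Middle of the lower edge of the lip at the box's -x end (box frame x = -68, z = 62 mm). The lip is 6 mm thick (top at 68 mm). Under it lies an empty pocket 56 mm deep, to an end wall at x = -124 mm, and 22 mm high from ledge to lip.
- switch_lip (a point): The same point at the +x end (x = 68, z = 62 mm), beside the yellow housing. The pocket under this lip is of the same size, but the interlock's plunger stands in it, out of sight.
- ledge_level (a point): Centre of the opening at the height of the ledges' tops, 40 mm above the bench. End ledges reach inwards from the end walls to x = -56 and 56 mm, side ledges from y = -60 and 60 to y = -44 and 44 mm.
- interlock (a joint): Spring plunger in the +x pocket, 40 mm wide, centred on y = 0, pushed to the box's +x by the panel's edge: 0 m out, 0.006 fully in (rigid stop), pressed above 0.005. Its spring is weak (0.3 to 0.7 N; does not push the panel back). Its mount is adjustable, unseen: fully in comes with the panel's middle anywhere from x = -10 to 10 mm in the box frame, new each time: feel for it.
- panel: Loose aluminium-faced panel, flat on the bench, 0.24 to 0.39 kg. Plate 176 x 112 x 10 mm (x, y, z), yellow stripes near both ends; upright black grip in the middle: 12 mm thick (x), 60 wide (y), 10 to 60 mm above the underside. Origin: centre of the underside, z up; x within 0.5 rad of world x. Fingertips 30 mm above the underside clear the lips. Slides on the ledges with 2 to 5 N.
- panel_end_a (a point): Middle of the lower edge of the panel at its -x end (x = -88 mm, z = 0 in the panel's frame).
- panel_end_b (a point): Middle of the lower edge of the panel at its +x end (x = 88 mm, z = 0 in the panel's frame).
- tape: Yellow tape measure, 62 x 38 x 60 mm, standing; origin at the centre of its underside. Bystander.
- screwdriver: Red-handled screwdriver lying along its x axis; origin under its middle. Bystander.
Not all that is in view belongs to the job. Of the things that look like the panel, take the one that is farthest from the robot's base at the start.

How it is judged (in metres and radians):
On the way, in this order (a step that is already met when the one before it is completed fails the run):
1. one end of the tilted panel is under the lip of the end away from the yellow housing (angle between panel's own z axis and vertical above 0.12 rad and ((x of panel_end_a in the frame of hatch_box below -0.072 m and z of panel_end_a in the frame of hatch_box below 0.056 m) or (x of panel_end_b in the frame of hatch_box below -0.072 m and z of panel_end_b in the frame of hatch_box below 0.056 m))), for 0.1 s.
2. the panel lies flat on the ledges inside the box (angle between panel's own z axis and vertical below 0.03 rad and z of panel in the frame of hatch_box between 0.037 and 0.0425 m), for 0.2 s.
At the end, for the whole second after the job is handed in: Panel flat (0.03 rad) on the ledges, underside 37 to 42.5 mm above the bench, its middle within 14 mm of the opening's centre along the box and 8 mm across, in line within 0.1 rad, the interlock pressed in over 5 mm, the panel released and at rest (all of step 2 and value of joint interlock above 0.005 m and x of panel in the frame of hatch_box between -0.014 and 0.014 m and y of panel in the frame of hatch_box between -0.008 and 0.008 m and angle between the x axis of panel and the x axis of hatch_box, either way round below 0.1 rad and linear speed of panel below 0.01 m/s and contact force between the fingers and panel below 0.1 N); the robot touches nothing.
It fails at once if the panel is forced against the box or dropped on it (over 40 N) (contact force between panel and hatch_box above 40 N).
It fails at once if the panel is forced while it presses the switch (over 18 N on the box and switch together) (value of joint interlock above 0.001 m and contact force between panel and hatch_box above 18 N).
It fails at once if the robot leans on the box (over 15 N) (contact force between the arm and hatch_box above 15 N).
It fails at once if the tape measure or the screwdriver is shoved (25 mm) (distance of any of tape, screwdriver from where it was at the start of the episode above 0.025 m).
It also fails if it takes over 51 s, if anything falls off the work surface, if the arm or the gripper's body presses on something with over 40 N, if the wrist force passes 120 N, or if a joint passes its speed limit or range.

ROBOT

A 6-joint arm with a two-finger parallel gripper is mounted at the origin on the work surface. World frame = base frame: x ahead of the robot, y to its left, z up, the work surface at z = 0. Lengths are in m, angles in degrees, forces in N, time in s.
With the tool pointing down it reaches from about 0.3 to 0.75 m from the base axis. Payload 8.5 kg.
Tool frame: the origin (TCP) lies on the centre line of the jaws, within the pads' length; the fingertips stand 19 mm ahead of it and the grasp point (between the pads) is the TCP (env.tcp_to_tips is the z of the fingertips in the tool frame, in m); z points along the fingers, y is the line along which they close (so a half turn about z gives the same grasp; the last joint's range is limited). The gripper opens to 85 mm and grips with 20 to 120 N. Pads are 22 mm wide; open, the fingers measure 114 mm over their backs; the gripper's body (76 mm by 85 mm) begins 54 mm behind the grasp point. The pads swing forward as they close: fully open they stand 13 mm farther back than shut.
Start: joints at [-80.059, 21.807, 74.336, -0, 83.858, -12.336], TCP at [0.208, -0.509, 0.25] pointing down, gripper open.
Joint ranges: [-178.18, 178.18], [-50.72, 133.34], [12.68, 142.11], [-81.47, 261.47], [9.98, 163.14], [-165.26, 165.26]. Speed limits (degrees/s): [136.94, 136.94, 180, 180, 180, 180].

INTERFACE

Orientations are given as a 3x3 rotation matrix whose columns are the frame's x, y, z axes.
In Python, from rig import env gives the robot as it stands.
- The arm moves only by the tool servo_tool, never from a script. Its argument "steps" is a list of rows, each an object of numbers: "tx", "ty", "tz": the shift along the world's x, y, z in cm; "yaw": the turn about the world's z in degrees; "claw": the finger opening in cm, from 0 to 8.54. In form: [{"tx": .., "ty": .., "tz": .., "yaw": .., "claw": ..}, ...]. A call has 1 to 20 rows; each row shifts and turns the commanded pose from where the row before left it; what a row does not reach is not made up. A row lasts 1/10 s, in which the tool goes at most 50 mm and 8.59 degrees, less where a joint would pass 70% of its speed; a pose out of reach is approached as far as the arm can. A call with a gripper value outside its range is refused whole. The fingers move at their own pace and stop on an object; "newtons" is the grip in N (left out, the last holds). Time passes only in rows, so rows that do not move let the fingers close. It gives the time, the measured TCP pose, the force, the opening and the grip force at its end, in the units of the state.
- env.observe(): the state, without advancing time (a new reading comes with each control period).
- env.get_image(name): name is "side" or "top"; returns (picture, depth): 384x512x3 uint8, red, green, blue; 384x512 float32, m along the optical axis (not along the pixel's ray), 0 where there is no reading.
- env.camera_model(name): a dict with "fovy" (degrees; the focal length in pixels is half the picture's height over the tangent of half this angle, whatever the lens; pixels are square), "cx", "cy" (the principal point, pixels), "T" (4x4, takes a point from camera to world coordinates). Camera axes: x right, y down, z forward; pixel columns grow to the right and rows downward; lengths in m; the calibration is good to about 2 mm. A picture is of the moment at which its call begins. camera_model takes no time and is no camera call.
- env.close_job(): hands the job in; it is judged then, once.
The state is a dict: "time_s": time; "q": joint angles; "qvel": joint speeds; "joint_efforts": joint torques, N m; "position": TCP position; "tool_rot": TCP orientation; "ft_force": force on the tool from outside, world axes, zero at the start; "wrist_torque": the same for the moment, N m; "grip_width": finger opening in m; "gripper_force": force on a finger pad.
Only numpy, scipy, OpenCV 4.12 (cv2) and the standard library are available. Lean on these libraries where they do the work, as an engineer would, in place of code of your own. Each camera call takes 0.05 s, during which the arm holds its last target. There are 200 camera calls.

## Working session

There is one attempt and no reset: what is moved stays moved. The work goes in short steps, Python scripts to look and compute and a tool call to move; the robot and the scene stay as the last step left them, time stands still between calls to the robot, and variables do not carry over. Pictures are saved under pics/ and viewed, at most 10 in all, crops included, and the job is handed in when it is done.

Besides the shell and the picture viewer there is one more tool, called as a command line: name --argument value ..., lists and objects as JSON in quotes. servo_tool: Moves the arm, as the interface text tells. Its arguments: {"type":"object","properties":{"steps":{"type":"array"},"newtons":{"type":"number"}},"required":["steps"]}

```bash
mkdir -p pics; cat > h.py <<'E'
import numpy as np, cv2
from rig import env
def grab(n,f=None):
    im,d=env.get_image(n)
    if f: cv2.imwrite('pics/'+f,im[:,:,::-1])
    return im,d
def cloud(n,d):
    m=env.camera_model(n);h,w=d.shape;f=h/2/np.tan(np.radians(m['fovy'])/2)
    v,u=np.mgrid[:h,:w]
    P=np.stack([(u-m['cx'])/f*d,(v-m['cy'])/f*d,d,np.ones_like(d)],-1)
    return (P@np.array(m['T']).T)[...,:3]
E
python3 - <<'E'
from h import *
for n in('top','side'):
    im,d=grab(n,n+'0.png'); np.savez(n+'0.npz',im=im,d=d); m=env.camera_model(n); print(n,m, (d>0).mean())
E
```

```text
top {'fovy': 45.337293044112826, 'cx': 249.6673930555515, 'cy': 191.06393623850232, 'T': array([[-0.00765316, -0.99627101,  0.08593891,  0.46184246],
       [-0.99989282,  0.00869693,  0.01177767, -0.01644642],
       [-0.01248116, -0.08583956, -0.99623079,  1.08368392],
       [ 0.        ,  0.        ,  0.        ,  1.        ]])} 0.9959157307942709
side {'fovy': 54.42041933254442, 'cx': 259.0268202940817, 'cy': 193.17459464231447, 'T': array([[-0.77795927, -0.3176914 ,  0.54208075,  0.03439472],
       [-0.62831389,  0.39196272, -0.67200215,  0.57926423],
       [ 0.00101386, -0.86338717, -0.50454095,  0.55150638],
       [ 0.        ,  0.        ,  0.        ,  1.        ]])} 0.99603271484375
```

View pics/top0.png

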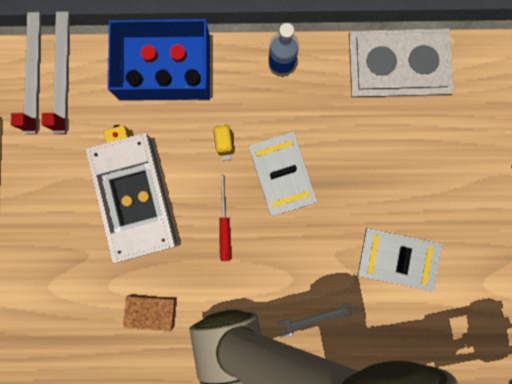

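View pics/side0.png

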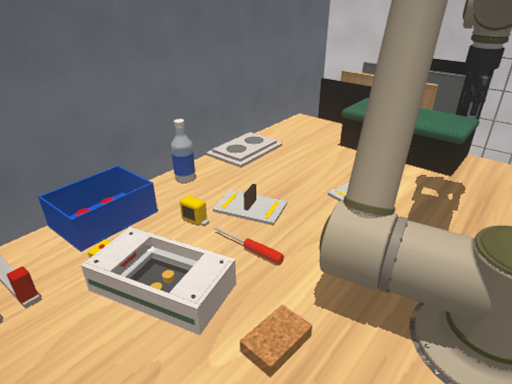

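The top view shows the box at (132,197), with its yellow housing up at (116,133). One panel is at (283,173), the other at (400,260). Tape is at (223,140) and screwdriver at (224,220). In the top view, image up is world +x and left is +y. Next I measure both panels and the box.

```bash
python3 - <<'E'
from h import *
z=np.load('top0.npz');im,d=z['im'].astype(int),z['d'];P=cloud('top',d)
def rect(M,name):
    p=P[M][:,:2].astype(np.float32)
    (c,s,a)=cv2.minAreaRect(p); b=cv2.boxPoints((c,s,a)); e=[b[1]-b[0],b[2]-b[1]]
    l=max(e,key=np.linalg.norm); ang=np.degrees(np.arctan2(l[1],l[0])); ang=(ang+90)%180-90
    print(name,len(p),np.round(c,4),np.round(s,4),'long-axis deg',round(ang,2),'z',np.round(np.percentile(P[M][:,2],[5,50,95]),4),'r',round(float(np.hypot(*c)),3))
def roi(x0,x1,y0,y1):
    m=np.zeros(d.shape,bool);m[y0:y1,x0:x1]=1;return m
Z=P[...,2]
for n,r in(('p1',roi(240,325,125,222)),('p2',roi(350,450,222,296))):
    print(n,'bench z',np.median(Z[r&(Z<.005)]))
    rect(r&(Z>.0065)&(Z<.014),n+' plate'); rect(r&(Z>.045),n+' grip')
    ye=r&(im[...,0]>180)&(im[...,2]<90)&(im[...,1]>130)&(Z<.02); rect(ye,n+' stripes')
r=roi(80,185,120,270)
rect(r&(Z>.06)&(Z<.08),'box top'); rect(r&(Z>.045)&(Z<.06),'housing')
op=roi(100,165,162,235)&(Z<.058); rect(op,'opening(low)')
E
```

```text
p1 bench z -0.0006691559984151052
p1 plate 3065 [ 0.6041 -0.1092] [0.1759 0.1738] long-axis deg 17.02 z [0.0071 0.0096 0.0126] r 0.614
p1 grip 182 [ 0.5454 -0.0465] [0.0447 0.1719] long-axis deg -34.35 z [0.0513 0.0593 1.0837] r 0.547
p1 stripes 302 [ 0.5959 -0.0801] [0.136  0.0871] long-axis deg 17.43 z [0.007 0.01  0.013] r 0.601
p2 bench z -0.0007183827114349839
p2 plate 3141 [ 0.3937 -0.3428] [0.1883 0.1119] long-axis deg 77.87 z [0.0071 0.0095 0.0126] r 0.522
p2 grip 233 [ 0.4123 -0.1848] [0.3461 0.0585] long-axis deg 83.19 z [0.0487 0.0588 1.0837] r 0.452
p2 stripes 341 [ 0.3938 -0.3495] [0.1387 0.0875] long-axis deg 77.81 z [0.0068 0.01   0.0135] r 0.526
box top 4286 [0.547  0.2668] [0.2822 0.1414] long-axis deg 14.56 z [0.0644 0.0678 0.0709] r 0.609
housing 547 [0.5558 0.2643] [0.2981 0.1324] long-axis deg 14.49 z [0.0464 0.0549 0.0592] r 0.615
opening(low) 3481 [0.5395 0.274 ] [0.1396 0.1882] long-axis deg -75.06 z [0.0019 0.0103 0.0437] r 0.605
```

```bash
cat >> h.py <<'E'
def roi(d,x0,x1,y0,y1):
    m=np.zeros(d.shape,bool);m[y0:y1,x0:x1]=1;return m&(d>0)
def rect(P,M,name,k=3):
    M=cv2.morphologyEx(M.astype(np.uint8),cv2.MORPH_OPEN,np.ones((k,k)))
    n,L,S,_=cv2.connectedComponentsWithStats(M); M=L==1+np.argmax(S[1:,4])
    p=P[M][:,:2].astype(np.float32)
    (c,s,a)=cv2.minAreaRect(p); b=cv2.boxPoints((c,s,a)); l=max([b[1]-b[0],b[2]-b[1]],key=np.linalg.norm)
    print(name,len(p),np.round(c,4),np.round(s,4),'long deg',round((np.degrees(np.arctan2(l[1],l[0]))+90)%180-90,2),'mean',np.round(p.mean(0),4),'z',np.round(np.median(P[M][:,2]),4))
E
python3 - <<'E'
from h import *
z=np.load('top0.npz');im,d=z['im'].astype(int),z['d'];P=cloud('top',d);Z=P[...,2]
r=roi(d,240,325,125,222)
rect(P,r&(Z>.006)&(Z<.015),'plate'); rect(P,r&(Z>.05)&(Z<.07),'grip',1)
r=roi(d,80,185,120,270); w=(im.min(2)>120)
rect(P,r&(Z>.06)&(Z<.075)&w,'boxtop'); 
rect(P,roi(d,100,165,162,235)&(Z<.058),'opening low')
rect(P,roi(d,100,130,120,150)&(Z>.05)&(Z<.06)&(im[...,2]<90),'housing')
rect(P,roi(d,205,240,118,165)&(Z>.05)&(Z<.07),'tape');rect(P,roi(d,205,240,165,265)&(im[...,0]>120)&(im[...,1]<60),'sd')
print(env.observe()['tool_rot'],env.observe()['grip_width'],env.tcp_to_tips)
E
```

```text
plate 3044 [ 0.5952 -0.0798] [0.1764 0.112 ] long deg 17.14 mean [ 0.5948 -0.0787] z 0.0096
grip 153 [ 0.5948 -0.0796] [0.0122 0.0597] long deg -73.16 mean [ 0.5946 -0.0795] z 0.0592
boxtop 4182 [0.5383 0.2646] [0.264  0.1414] long deg 14.56 mean [0.5359 0.2632] z 0.0678
opening low 3145 [0.5408 0.2685] [0.1389 0.1166] long deg 14.54 mean [0.5409 0.275 ] z 0.0112
housing 247 [0.6846 0.3022] [0.0289 0.0502] long deg -76.75 mean [0.6851 0.3016] z 0.0559
tape 419 [0.6701 0.057 ] [0.0611 0.0377] long deg 5.35 mean [0.669  0.0563] z 0.0586
sd 378 [0.4436 0.0555] [0.0963 0.0212] long deg 0.5 mean [0.4424 0.0555] z 0.0236
[[ 9.25362734e-01  3.79082816e-01 -1.72752038e-04]
 [ 3.79082727e-01 -9.25361952e-01  1.24236428e-03]
 [ 3.11100785e-04 -1.21512492e-03 -9.99999213e-01]] 0.08528438703895656 0.019
```

servo_tool --steps '[{"tx": 2.42, "ty": 2.68, "yaw": -1, "claw": 8.5}, {"tx": 2.42, "ty": 2.68, "yaw": -1}, {"tx": 2.42, "ty": 2.68, "yaw": -1}, {"tx": 2.42, "ty": 2.68, "yaw": -1}, {"tx": 2.42, "ty": 2.68, "yaw": -1.2}, {"tx": 2.42, "ty": 2.68}, {"tx": 2.42, "ty": 2.68}, {"tx": 2.42, "ty": 2.68}, {"tx": 2.42, "ty": 2.68}, {"tx": 2.42, "ty": 2.68}, {"tx": 2.42, "ty": 2.68}, {"tx": 2.42, "ty": 2.68}, {"tx": 2.42, "ty": 2.68}, {"tx": 2.42, "ty": 2.68}, {"tx": 2.42, "ty": 2.68}, {"tx": 2.42, "ty": 2.68, "tz": -2}, {"tz": -4}, {"tz": -4}, {}, {}]'

```text
invalid input at $.steps[0]: expected keys tx, ty, tz, yaw, claw
```

servo_tool --newtons 30 --steps '[{"tx": 2.42, "ty": 2.68, "tz": 0, "yaw": -1, "claw": 8.5}, {"tx": 2.42, "ty": 2.68, "tz": 0, "yaw": -1, "claw": 8.5}, {"tx": 2.42, "ty": 2.68, "tz": 0, "yaw": -1, "claw": 8.5}, {"tx": 2.42, "ty": 2.68, "tz": 0, "yaw": -1, "claw": 8.5}, {"tx": 2.42, "ty": 2.68, "tz": 0, "yaw": -1.2, "claw": 8.5}, {"tx": 2.42, "ty": 2.68, "tz": 0, "yaw": 0, "claw": 8.5}, {"tx": 2.42, "ty": 2.68, "tz": 0, "yaw": 0, "claw": 8.5}, {"tx": 2.42, "ty": 2.68, "tz": 0, "yaw": 0, "claw": 8.5}, {"tx": 2.42, "ty": 2.68, "tz": 0, "yaw": 0, "claw": 8.5}, {"tx": 2.42, "ty": 2.68, "tz": 0, "yaw": 0, "claw": 8.5}, {"tx": 2.42, "ty": 2.68, "tz": 0, "yaw": 0, "claw": 8.5}, {"tx": 2.42, "ty": 2.68, "tz": 0, "yaw": 0, "claw": 8.5}, {"tx": 2.42, "ty": 2.68, "tz": 0, "yaw": 0, "claw": 8.5}, {"tx": 2.42, "ty": 2.68, "tz": 0, "yaw": 0, "claw": 8.5}, {"tx": 2.42, "ty": 2.68, "tz": 0, "yaw": 0, "claw": 8.5}, {"tx": 2.42, "ty": 2.68, "tz": -2, "yaw": 0, "claw": 8.5}, {"tx": 0, "ty": 0, "tz": -4, "yaw": 0, "claw": 8.5}, {"tx": 0, "ty": 0, "tz": -4, "yaw": 0, "claw": 8.5}, {"tx": 0, "ty": 0, "tz": 0, "yaw": 0, "claw": 8.5}, {"tx": 0, "ty": 0, "tz": 0, "yaw": 0, "claw": 8.5}]'

```text
time_s: 2.1
position: [0.5959, -0.0803, 0.151]
tool_rot: [[0.956, 0.293, -0.0], [0.293, -0.956, 0.0], [-0.0, -0.0, -1.0]]
ft_force: [0.0, -0.5, 0.9]
grip_width: 0.085
gripper_force: 0.0
```

servo_tool --newtons 30 --steps '[{"tx": -0.1, "ty": 0.05, "tz": -3, "yaw": 0, "claw": 8.5}, {"tx": 0, "ty": 0, "tz": -3, "yaw": 0, "claw": 8.5}, {"tx": 0, "ty": 0, "tz": -2.3, "yaw": 0, "claw": 8.5}, {"tx": 0, "ty": 0, "tz": -1.5, "yaw": 0, "claw": 8.5}, {"tx": 0, "ty": 0, "tz": -0.5, "yaw": 0, "claw": 8.5}, {"tx": 0, "ty": 0, "tz": 0, "yaw": 0, "claw": 8.5}, {"tx": 0, "ty": 0, "tz": 0, "yaw": 0, "claw": 5}, {"tx": 0, "ty": 0, "tz": 0, "yaw": 0, "claw": 5}, {"tx": 0, "ty": 0, "tz": 0, "yaw": 0, "claw": 5}, {"tx": 0, "ty": 0, "tz": 0, "yaw": 0, "claw": 5}, {"tx": 0, "ty": 0, "tz": 0, "yaw": 0, "claw": 5}, {"tx": 0, "ty": 0, "tz": 0, "yaw": 0, "claw": 5}]'

```text
time_s: 3.3
position: [0.5956, -0.0801, 0.0491]
tool_rot: [[0.956, 0.294, 0.003], [0.294, -0.956, -0.001], [0.003, 0.002, -1.0]]
ft_force: [-1.1, -1.4, 7.7]
grip_width: 0.0594
gripper_force: 32.1
```

servo_tool --newtons 30 --steps '[{"tx": 0, "ty": 0, "tz": 1, "yaw": 0, "claw": 5}, {"tx": 0, "ty": 0, "tz": 2, "yaw": 0, "claw": 5}, {"tx": 0, "ty": 0, "tz": 3, "yaw": 0, "claw": 5}, {"tx": 0, "ty": 0, "tz": 3, "yaw": 0, "claw": 5}, {"tx": 0, "ty": 1, "tz": 2, "yaw": 0, "claw": 5}, {"tx": -0.2, "ty": 2, "tz": 1, "yaw": 0, "claw": 5}, {"tx": -0.3, "ty": 3, "tz": 0, "yaw": -0.5, "claw": 5}, {"tx": -0.3, "ty": 3, "tz": 0, "yaw": -0.5, "claw": 5}, {"tx": -0.3, "ty": 3, "tz": 0, "yaw": -0.5, "claw": 5}, {"tx": -0.3, "ty": 3, "tz": 0, "yaw": -0.5, "claw": 5}, {"tx": -0.3, "ty": 3, "tz": 0, "yaw": -0.5, "claw": 5}, {"tx": -0.3, "ty": 3, "tz": 0, "yaw": 0, "claw": 5}, {"tx": -0.3, "ty": 3, "tz": 0, "yaw": 0, "claw": 5}, {"tx": -0.3, "ty": 3, "tz": 0, "yaw": 0, "claw": 5}, {"tx": -0.3, "ty": 3, "tz": 0, "yaw": 0, "claw": 5}, {"tx": -0.3, "ty": 2.6, "tz": 0, "yaw": 0, "claw": 5}, {"tx": -0.3, "ty": 1.5, "tz": 0, "yaw": 0, "claw": 5}, {"tx": 0, "ty": 1, "tz": 0, "yaw": 0, "claw": 5}, {"tx": 0, "ty": 0, "tz": 0, "yaw": 0, "claw": 5}, {"tx": 0, "ty": 0, "tz": 0, "yaw": 0, "claw": 5}]'

```text
time_s: 5.3
position: [0.5599, 0.2706, 0.1673]
tool_rot: [[0.968, 0.251, -0.0], [0.251, -0.968, -0.0], [-0.0, 0.0, -1.0]]
ft_force: [0.5, 0.5, -2.7]
grip_width: 0.0596
gripper_force: 34.1
```

```bash
cat > look.py <<'E'
from h import *
import sys
t=sys.argv[1]
im,d=grab('side','side%s.png'%t);P=cloud('side',d)
o=env.observe();print(o['time_s'],o['position'],o['ft_force'],o['grip_width'])
y=np.radians(14.55);R=np.array([[np.cos(y),np.sin(y)],[-np.sin(y),np.cos(y)]])
Q=P.copy();Q[...,:2]=(P[...,:2]-[.5383,.2646])@R.T
tx,ty=(np.array(o['position'][:2])-[.5383,.2646])@R.T;print('tcp in box',tx,ty)
i=im.astype(int);ye=(i[...,0]>170)&(i[...,2]<90)&(i[...,1]>130)&(d>0)
ye&=(abs(Q[...,0]-tx)<.11)&(abs(Q[...,1]-ty)<.07)&(Q[...,2]>.04)
n,L,S,C=cv2.connectedComponentsWithStats(ye.astype(np.uint8))
for k in range(1,n):
    if S[k,4]>12: q=Q[L==k];print('stripe px',C[k].round(),S[k,4],'box mm',(q.mean(0)*1e3).round(1))
E
python3 look.py 1
```

```text
5.35 [0.55992618 0.27037224 0.16732578] [-0.0452132  -0.11631799 -1.97121532] 0.05935437975230722
tcp in box 0.02238273285189384 0.00015408565649795933
stripe px [110. 232.] 91 box mm [ 88.1  20.9 127.8]
stripe px [176. 239.] 107 box mm [-38.  -12.5 127.9]
stripe px [158. 256.] 23 box mm [-38.   41.5 128. ]
```

servo_tool --newtons 30 --steps '[{"tx": 0.2, "ty": 0.05, "tz": -1, "yaw": 0, "claw": 5}, {"tx": 0, "ty": 0, "tz": -1.5, "yaw": 0, "claw": 5}, {"tx": 0, "ty": 0, "tz": -1.2, "yaw": 0, "claw": 5}, {"tx": 0, "ty": 0, "tz": -0.8, "yaw": 0, "claw": 5}, {"tx": 0, "ty": 0, "tz": -0.4, "yaw": 0, "claw": 5}, {"tx": 0, "ty": 0, "tz": -0.2, "yaw": 0, "claw": 5}, {"tx": 0, "ty": 0, "tz": -0.1, "yaw": 0, "claw": 5}, {"tx": 0, "ty": 0, "tz": -0.1, "yaw": 0, "claw": 5}, {"tx": 0, "ty": 0, "tz": 0, "yaw": 0, "claw": 5}]'

```text
time_s: 6.25
position: [0.562, 0.2718, 0.1167]
tool_rot: [[0.968, 0.252, 0.003], [0.252, -0.968, 0.0], [0.003, 0.001, -1.0]]
ft_force: [-6.6, -3.1, 8.4]
grip_width: 0.0591
gripper_force: 35.6
```

servo_tool --newtons 20 --steps '[{"tx": 0, "ty": 0, "tz": 0, "yaw": 0, "claw": 5}, {"tx": 0, "ty": 0, "tz": -0.1, "yaw": 0, "claw": 5}, {"tx": 0, "ty": 0, "tz": -0.1, "yaw": 0, "claw": 5}]'

```text
time_s: 6.55
position: [0.5614, 0.2718, 0.1154]
tool_rot: [[0.968, 0.252, 0.002], [0.252, -0.968, -0.0], [0.002, 0.001, -1.0]]
ft_force: [-14.3, -5.7, 21.3]
grip_width: 0.0591
gripper_force: 37.0
```

```bash
python3 look.py 2
```

```text
6.6 [0.56132824 0.27173942 0.11525311] [-10.63969568  -4.98537943  16.0775466 ] 0.05943585297032777
tcp in box 0.02408329291786884 0.0011251827517024858
stripe px [113. 253.] 89 box mm [89.7 24.6 79.1]
stripe px [177. 261.] 93 box mm [-35.  -12.   74.3]
stripe px [160. 278.] 26 box mm [-35.5  41.8  74.3]
```

servo_tool --newtons 20 --steps '[{"tx": -0.1, "ty": -0.025, "tz": 0, "yaw": 0, "claw": 5.7}, {"tx": -0.1, "ty": -0.025, "tz": 0, "yaw": 0, "claw": 5.7}, {"tx": 0, "ty": 0, "tz": 0, "yaw": 0, "claw": 5.7}]'

```text
time_s: 6.9
position: [0.5607, 0.2716, 0.1147]
tool_rot: [[0.968, 0.252, 0.005], [0.252, -0.968, 0.001], [0.005, 0.0, -1.0]]
ft_force: [-2.0, -1.5, 8.0]
grip_width: 0.0593
gripper_force: 35.6
```

servo_tool --newtons 20 --steps '[{"tx": -0.1, "ty": -0.025, "tz": -0.1, "yaw": 0, "claw": 5.7}, {"tx": 0, "ty": 0, "tz": 0, "yaw": 0, "claw": 5.7}, {"tx": -0.1, "ty": -0.025, "tz": -0.1, "yaw": 0, "claw": 5.7}, {"tx": 0, "ty": 0, "tz": 0, "yaw": 0, "claw": 5.7}]'

```text
time_s: 7.3
position: [0.5586, 0.2711, 0.1124]
tool_rot: [[0.968, 0.252, 0.004], [0.252, -0.968, 0.001], [0.004, 0.0, -1.0]]
ft_force: [-2.4, -1.7, 7.6]
grip_width: 0.0593
gripper_force: 35.7
```

```bash
python3 look.py 3
```

```text
7.35 [0.55862293 0.27104833 0.11244154] [-3.13819714 -0.78113061  5.91446265] 0.059140305623089744
tcp in box 0.021291125807516034 0.0011359010777195187
stripe px [113. 253.] 85 box mm [88.8 26.8 80.3]
stripe px [179. 263.] 119 box mm [-36.3 -13.3  68.2]
stripe px [161. 281.] 28 box mm [-35.9  41.2  68.1]
```

servo_tool --newtons 20 --steps '[{"tx": -0.1, "ty": -0.05, "tz": -0.1, "yaw": 0, "claw": 5.7}, {"tx": 0, "ty": 0, "tz": 0, "yaw": 0, "claw": 5.7}, {"tx": -0.1, "ty": -0.05, "tz": -0.1, "yaw": 0, "claw": 5.7}, {"tx": 0, "ty": 0, "tz": 0, "yaw": 0, "claw": 5.7}, {"tx": -0.1, "ty": -0.05, "tz": -0.1, "yaw": 0, "claw": 5.7}, {"tx": 0, "ty": 0, "tz": 0, "yaw": 0, "claw": 5.7}]'

```text
time_s: 7.95
position: [0.5552, 0.2699, 0.1085]
tool_rot: [[0.968, 0.252, 0.003], [0.252, -0.968, 0.001], [0.003, -0.001, -1.0]]
ft_force: [-1.8, 2.8, 5.3]
grip_width: 0.0593
gripper_force: 35.9
```

```bash
python3 look.py 4
```

```text
8.0 [0.55510899 0.26984759 0.108324  ] [-1.396251    2.58478179  5.38602571] 0.05960080190420352
tcp in box 0.017588232066284626 0.0008564621735758851
stripe px [112. 253.] 80 box mm [88.1 28.9 81.7]
stripe px [179. 266.] 118 box mm [-35.9 -13.8  60.1]
stripe px [162. 284.] 31 box mm [-36.   41.3  60.3]
```

View pics/side4.png

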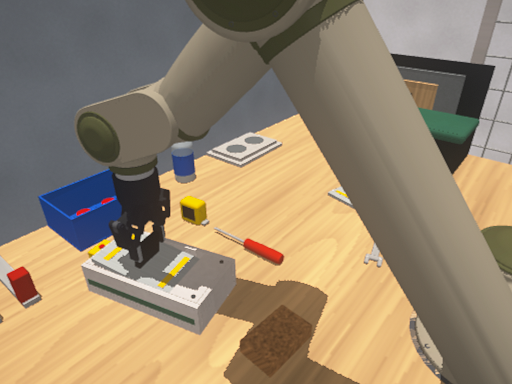

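The picture shows the panel in the opening at about (150,262), with its -x end down and its +x end on the switch lip. Tilt is about 0.17 rad. Next I slide it under the far lip.

servo_tool --newtons 20 --steps '[{"tx": -0.48, "ty": -0.13, "tz": 0, "yaw": 0, "claw": 5.7}, {"tx": -0.48, "ty": -0.13, "tz": 0, "yaw": 0, "claw": 5.7}, {"tx": -0.48, "ty": -0.13, "tz": -0.05, "yaw": 0, "claw": 5.7}, {"tx": -0.48, "ty": -0.13, "tz": -0.05, "yaw": 0, "claw": 5.7}, {"tx": -0.48, "ty": -0.13, "tz": -0.05, "yaw": 0, "claw": 5.7}, {"tx": 0, "ty": 0, "tz": 0, "yaw": 0, "claw": 5.7}]'

```text
time_s: 8.6
position: [0.5296, 0.2626, 0.1054]
tool_rot: [[0.968, 0.252, -0.002], [0.252, -0.968, -0.001], [-0.002, 0.0, -1.0]]
ft_force: [0.5, 0.3, -2.8]
grip_width: 0.0596
gripper_force: 35.1
```

```bash
python3 look.py 5
```

```text
8.65 [0.53016422 0.26270656 0.10553068] [ 0.04340663  0.2940063  -2.48041639] 0.05937920708313476
tcp in box -0.00835053272255177 0.00021119011580821
stripe px [145. 241.] 14 box mm [ 46.6 -20.   90.4]
stripe px [124. 258.] 85 box mm [61.7 27.5 77. ]
stripe px [192. 267.] 15 box mm [-58.2 -24.   58.2]
```

servo_tool --newtons 20 --steps '[{"tx": -0.48, "ty": -0.13, "tz": -0.1, "yaw": 0, "claw": 5.7}, {"tx": -0.48, "ty": -0.13, "tz": -0.1, "yaw": 0, "claw": 5.7}, {"tx": -0.48, "ty": -0.13, "tz": 0, "yaw": 0, "claw": 5.7}, {"tx": -0.48, "ty": -0.12, "tz": 0, "yaw": 0, "claw": 5.7}, {"tx": -0.48, "ty": -0.12, "tz": 0, "yaw": 0, "claw": 5.7}, {"tx": 0, "ty": 0, "tz": 0, "yaw": 0, "claw": 5.7}]'

```text
time_s: 9.25
position: [0.506, 0.2565, 0.1039]
tool_rot: [[0.968, 0.252, -0.0], [0.252, -0.968, -0.0], [-0.0, 0.0, -1.0]]
ft_force: [-0.4, -0.6, -3.0]
grip_width: 0.0591
gripper_force: 35.1
```

```bash
python3 look.py 6
```

```text
9.3 [0.50648498 0.256548   0.10397934] [ 0.08242337 -0.01987279 -2.63549958] 0.05950255297973928
tcp in box -0.03281753633969113 0.0001989630511532659
stripe px [134. 262.] 87 box mm [37.4 26.8 75.6]
```

servo_tool --newtons 20 --steps '[{"tx": 0, "ty": 0, "tz": -0.1, "yaw": 0, "claw": 5.7}, {"tx": 0, "ty": 0, "tz": -0.1, "yaw": 0, "claw": 5.7}, {"tx": 0.03, "ty": 0.01, "tz": -0.1, "yaw": 0, "claw": 5.7}, {"tx": 0, "ty": 0, "tz": 0, "yaw": 0, "claw": 5.7}, {"tx": 0.03, "ty": 0.01, "tz": -0.1, "yaw": 0, "claw": 5.7}, {"tx": 0, "ty": 0, "tz": 0, "yaw": 0, "claw": 5.7}]'

```text
time_s: 9.9
position: [0.5076, 0.2568, 0.1001]
tool_rot: [[0.968, 0.252, 0.001], [0.252, -0.968, 0.0], [0.001, 0.0, -1.0]]
ft_force: [0.6, 0.9, 1.1]
grip_width: 0.0594
gripper_force: 35.6
```

```bash
python3 look.py 7
```

```text
9.95 [0.50758634 0.25681612 0.1001289 ] [2.15557206 0.00512371 1.7141459 ] 0.05951310722616469
tcp in box -0.031684133374948686 0.00018179393050030653
stripe px [134. 264.] 87 box mm [38.1 27.7 71.8]
```

Contact has begun and the forces are small, so I keep lowering.

servo_tool --newtons 20 --steps '[{"tx": 0.04, "ty": 0.01, "tz": -0.1, "yaw": 0, "claw": 5.7}, {"tx": 0, "ty": 0, "tz": 0, "yaw": 0, "claw": 5.7}, {"tx": 0.04, "ty": 0.01, "tz": -0.1, "yaw": 0, "claw": 5.7}, {"tx": 0, "ty": 0, "tz": 0, "yaw": 0, "claw": 5.7}, {"tx": 0.04, "ty": 0.01, "tz": -0.1, "yaw": 0, "claw": 5.7}, {"tx": 0, "ty": 0, "tz": 0, "yaw": 0, "claw": 5.7}, {"tx": 0.04, "ty": 0.01, "tz": -0.1, "yaw": 0, "claw": 5.7}, {"tx": 0, "ty": 0, "tz": 0, "yaw": 0, "claw": 5.7}]'

```text
time_s: 10.75
position: [0.5088, 0.2572, 0.0957]
tool_rot: [[0.968, 0.252, -0.0], [0.252, -0.968, 0.0], [-0.0, -0.0, -1.0]]
ft_force: [3.1, 1.7, 3.4]
grip_width: 0.0591
gripper_force: 35.8
```

```bash
python3 look.py 8
```

```text
10.8 [0.50882435 0.25715733 0.09568263] [ 2.40167616 -0.30008367  3.26375069] 0.05923300013108471
tcp in box -0.0304001181823705 0.0002010372318054276
stripe px [155. 248.] 16 box mm [ 21.  -18.4  80.6]
stripe px [135. 267.] 86 box mm [37.6 26.6 63.6]
```

servo_tool --newtons 20 --steps '[{"tx": 0.02, "ty": 0.005, "tz": -0.1, "yaw": 0, "claw": 5.7}, {"tx": 0, "ty": 0, "tz": 0, "yaw": 0, "claw": 5.7}, {"tx": 0.02, "ty": 0.005, "tz": -0.1, "yaw": 0, "claw": 5.7}, {"tx": 0, "ty": 0, "tz": 0, "yaw": 0, "claw": 5.7}, {"tx": 0.02, "ty": 0.005, "tz": -0.1, "yaw": 0, "claw": 5.7}, {"tx": 0, "ty": 0, "tz": 0, "yaw": 0, "claw": 5.7}, {"tx": 0.02, "ty": 0.005, "tz": -0.1, "yaw": 0, "claw": 5.7}, {"tx": 0, "ty": 0, "tz": 0, "yaw": 0, "claw": 5.7}, {"tx": 0.02, "ty": 0.005, "tz": -0.1, "yaw": 0, "claw": 5.7}, {"tx": 0, "ty": 0, "tz": 0, "yaw": 0, "claw": 5.7}]'

```text
time_s: 11.8
position: [0.5098, 0.2574, 0.0907]
tool_rot: [[0.968, 0.252, -0.0], [0.252, -0.968, -0.0], [-0.0, -0.0, -1.0]]
ft_force: [2.5, 0.2, 2.5]
grip_width: 0.0592
gripper_force: 35.8
```

```bash
python3 look.py 9
```

```text
11.85 [0.50980568 0.25737584 0.09069611] [3.76850908 0.96447021 2.62712003] 0.05951019929176721
tcp in box -0.029395358701993543 0.00016600538527081294
stripe px [156. 252.] 15 box mm [ 25.8 -22.4  68.3]
stripe px [136. 270.] 87 box mm [35.7 27.  55.8]
```

servo_tool --newtons 20 --steps '[{"tx": 0, "ty": 0, "tz": -0.1, "yaw": 0, "claw": 5.7}, {"tx": 0, "ty": 0, "tz": 0, "yaw": 0, "claw": 5.7}, {"tx": 0, "ty": 0, "tz": -0.1, "yaw": 0, "claw": 5.7}, {"tx": 0, "ty": 0, "tz": 0, "yaw": 0, "claw": 5.7}, {"tx": 0, "ty": 0, "tz": -0.1, "yaw": 0, "claw": 5.7}, {"tx": 0, "ty": 0, "tz": 0, "yaw": 0, "claw": 5.7}]'

```text
time_s: 12.45
position: [0.5099, 0.2574, 0.0882]
tool_rot: [[0.968, 0.252, 0.0], [0.252, -0.968, 0.0], [0.0, 0.0, -1.0]]
ft_force: [2.1, -0.1, 6.5]
grip_width: 0.0596
gripper_force: 36.1
```

```bash
python3 look.py 10
```

```text
12.5 [0.50994408 0.25741478 0.08820216] [ 1.40021603 -0.03518914  6.93272737] 0.05932721882222421
tcp in box -0.029251621957169068 0.00016892552913828484
stripe px [138. 271.] 85 box mm [35.4 23.7 50.7]
```

View pics/side10.png

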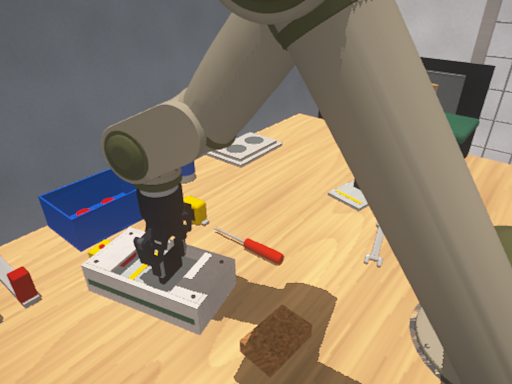

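The picture shows the panel flat in the opening, with its +x stripe at (138,271). Its centre is at box x of about -28 mm. I ease the load off and start the slide.

servo_tool --newtons 20 --steps '[{"tx": 0, "ty": 0, "tz": 0.05, "yaw": 0, "claw": 5.7}, {"tx": 0, "ty": 0, "tz": 0, "yaw": 0, "claw": 5.7}, {"tx": 0.1, "ty": 0.025, "tz": 0, "yaw": 0, "claw": 5.7}, {"tx": 0.1, "ty": 0.025, "tz": 0, "yaw": 0, "claw": 5.7}, {"tx": 0.1, "ty": 0.025, "tz": 0, "yaw": 0, "claw": 5.7}, {"tx": 0.1, "ty": 0.025, "tz": 0, "yaw": 0, "claw": 5.7}]'

```text
time_s: 13.1
position: [0.512, 0.2581, 0.0882]
tool_rot: [[0.968, 0.252, -0.005], [0.252, -0.968, -0.001], [-0.005, 0.0, -1.0]]
ft_force: [-6.4, -1.7, 9.8]
grip_width: 0.0591
gripper_force: 36.5
```

servo_tool --newtons 20 --steps '[{"tx": 0, "ty": 0, "tz": 0.05, "yaw": 0, "claw": 5.7}, {"tx": 0, "ty": 0, "tz": 0.03, "yaw": 0, "claw": 5.7}, {"tx": 0.1, "ty": 0.025, "tz": 0, "yaw": 0, "claw": 5.7}, {"tx": 0.1, "ty": 0.025, "tz": 0, "yaw": 0, "claw": 5.7}, {"tx": 0.1, "ty": 0.025, "tz": 0, "yaw": 0, "claw": 5.7}]'

```text
time_s: 13.6
position: [0.5169, 0.2591, 0.0889]
tool_rot: [[0.968, 0.252, -0.0], [0.252, -0.968, -0.0], [-0.0, -0.0, -1.0]]
ft_force: [-0.1, 0.2, -2.2]
grip_width: 0.0596
gripper_force: 35.4
```

```bash
python3 look.py 11
```

```text
13.65 [0.51712595 0.25922006 0.08891341] [-0.90664623  0.6608218  -3.11382699] 0.05931762393472604
tcp in box -0.021846546480481125 0.00011204663446276495
stripe px [134. 270.] 87 box mm [42.2 25.7 52.4]
```

servo_tool --newtons 20 --steps '[{"tx": 0.1, "ty": 0.025, "tz": -0.04, "yaw": 0, "claw": 5.7}, {"tx": 0.1, "ty": 0.025, "tz": 0, "yaw": 0, "claw": 5.7}, {"tx": 0.1, "ty": 0.025, "tz": 0, "yaw": 0, "claw": 5.7}, {"tx": 0.05, "ty": 0.01, "tz": 0, "yaw": 0, "claw": 5.7}, {"tx": 0, "ty": 0, "tz": 0, "yaw": 0, "claw": 5.7}]'

```text
time_s: 14.15
position: [0.5205, 0.26, 0.0887]
tool_rot: [[0.968, 0.252, 0.0], [0.252, -0.968, 0.0], [0.0, -0.0, -1.0]]
ft_force: [-0.7, -0.3, -1.2]
grip_width: 0.059
gripper_force: 35.4
```

servo_tool --newtons 20 --steps '[{"tx": 0.1, "ty": 0.025, "tz": -0.02, "yaw": 0, "claw": 5.7}, {"tx": 0.1, "ty": 0.025, "tz": 0, "yaw": 0, "claw": 5.7}, {"tx": 0.1, "ty": 0.025, "tz": 0, "yaw": 0, "claw": 5.7}, {"tx": 0.1, "ty": 0.025, "tz": 0, "yaw": 0, "claw": 5.7}, {"tx": 0.1, "ty": 0.025, "tz": 0, "yaw": 0, "claw": 5.7}, {"tx": 0, "ty": 0, "tz": 0, "yaw": 0, "claw": 5.7}]'

```text
time_s: 14.75
position: [0.5256, 0.2613, 0.0886]
tool_rot: [[0.968, 0.252, 0.0], [0.252, -0.968, 0.0], [0.0, -0.0, -1.0]]
ft_force: [-0.3, -0.7, -0.4]
grip_width: 0.0597
gripper_force: 35.4
```

```bash
python3 look.py 12
```

```text
14.8 [0.52557759 0.26128638 0.08858844] [-0.01239997 -0.593309   -0.13946822] 0.05921515905643561
tcp in box -0.01314684913415492 -1.1162445697036307e-05
stripe px [131. 269.] 84 box mm [51.  24.9 52. ]
```

servo_tool --newtons 20 --steps '[{"tx": 0.05, "ty": 0.013, "tz": -0.02, "yaw": 0, "claw": 5.7}, {"tx": 0.05, "ty": 0.013, "tz": 0, "yaw": 0, "claw": 5.7}, {"tx": 0.05, "ty": 0.013, "tz": 0, "yaw": 0, "claw": 5.7}, {"tx": 0.05, "ty": 0.013, "tz": 0, "yaw": 0, "claw": 5.7}, {"tx": 0, "ty": 0, "tz": 0, "yaw": 0, "claw": 5.7}]'

```text
time_s: 15.3
position: [0.5274, 0.2618, 0.0883]
tool_rot: [[0.968, 0.252, -0.0], [0.252, -0.968, 0.0], [-0.0, -0.0, -1.0]]
ft_force: [-1.5, -0.3, 0.6]
grip_width: 0.0592
gripper_force: 35.5
```

servo_tool --newtons 20 --steps '[{"tx": 0.05, "ty": 0.013, "tz": 0, "yaw": 0, "claw": 5.7}, {"tx": 0.05, "ty": 0.013, "tz": 0, "yaw": 0, "claw": 5.7}, {"tx": 0.05, "ty": 0.013, "tz": 0, "yaw": 0, "claw": 5.7}, {"tx": 0.05, "ty": 0.013, "tz": 0, "yaw": 0, "claw": 5.7}]'

```text
time_s: 15.7
position: [0.5294, 0.2623, 0.0883]
tool_rot: [[0.968, 0.252, -0.0], [0.252, -0.968, -0.0], [-0.0, -0.0, -1.0]]
ft_force: [-2.6, -1.2, -0.2]
grip_width: 0.0597
gripper_force: 35.5
```

servo_tool --newtons 20 --steps '[{"tx": 0.05, "ty": 0.013, "tz": 0, "yaw": 0, "claw": 5.7}, {"tx": 0.05, "ty": 0.013, "tz": 0, "yaw": 0, "claw": 5.7}, {"tx": 0.05, "ty": 0.013, "tz": 0, "yaw": 0, "claw": 5.7}, {"tx": 0.05, "ty": 0.013, "tz": 0, "yaw": 0, "claw": 5.7}]'

```text
time_s: 16.1
position: [0.5314, 0.2628, 0.0883]
tool_rot: [[0.968, 0.252, -0.0], [0.252, -0.968, 0.0], [-0.0, -0.0, -1.0]]
ft_force: [-2.1, -1.0, 0.1]
grip_width: 0.0597
gripper_force: 35.5
```

servo_tool --newtons 20 --steps '[{"tx": 0.05, "ty": 0.013, "tz": 0, "yaw": 0, "claw": 5.7}, {"tx": 0.05, "ty": 0.013, "tz": 0, "yaw": 0, "claw": 5.7}, {"tx": 0.05, "ty": 0.013, "tz": 0, "yaw": 0, "claw": 5.7}, {"tx": 0.05, "ty": 0.013, "tz": 0, "yaw": 0, "claw": 5.7}]'

```text
time_s: 16.5
position: [0.5329, 0.2632, 0.0882]
tool_rot: [[0.968, 0.252, -0.002], [0.252, -0.968, -0.0], [-0.002, 0.0, -1.0]]
ft_force: [-6.0, -2.8, 2.6]
grip_width: 0.0591
gripper_force: 35.6
```

servo_tool --newtons 20 --steps '[{"tx": 0.05, "ty": 0.013, "tz": 0, "yaw": 0, "claw": 5.7}, {"tx": 0, "ty": 0, "tz": 0, "yaw": 0, "claw": 5.7}]'

```text
time_s: 16.7
position: [0.533, 0.2633, 0.0882]
tool_rot: [[0.968, 0.252, -0.002], [0.252, -0.968, -0.001], [-0.003, 0.0, -1.0]]
ft_force: [-7.4, -1.7, 3.2]
grip_width: 0.0595
gripper_force: 35.8
```

servo_tool --newtons 20 --steps '[{"tx": 0.05, "ty": 0.013, "tz": 0, "yaw": 0, "claw": 5.7}, {"tx": 0, "ty": 0, "tz": 0, "yaw": 0, "claw": 5.7}]'

```text
time_s: 16.9
position: [0.533, 0.2633, 0.0882]
tool_rot: [[0.968, 0.252, -0.003], [0.252, -0.968, -0.001], [-0.004, 0.0, -1.0]]
ft_force: [-8.1, -2.6, 4.0]
grip_width: 0.0596
gripper_force: 36.0
```

```bash
python3 look.py 13
```

```text
16.95 [0.53305844 0.26330557 0.08822561] [-9.36503817 -2.55661393  4.1273096 ] 0.05922171945210306
tcp in box -0.00539864967450159 6.389396859919524e-05
stripe px [128. 268.] 81 box mm [59.5 24.3 50.5]
```

servo_tool --newtons 20 --steps '[{"tx": 0, "ty": 0, "tz": 0, "yaw": 0, "claw": 6.5}, {"tx": 0, "ty": 0, "tz": 0, "yaw": 0, "claw": 7.5}, {"tx": 0, "ty": 0, "tz": 0, "yaw": 0, "claw": 8}, {"tx": 0, "ty": 0, "tz": 0, "yaw": 0, "claw": 8}, {"tx": 0, "ty": 0, "tz": 0, "yaw": 0, "claw": 8}, {"tx": 0, "ty": 0, "tz": 1, "yaw": 0, "claw": 8}, {"tx": 0, "ty": 0, "tz": 2, "yaw": 0, "claw": 8}, {"tx": 0, "ty": 0, "tz": 3, "yaw": 0, "claw": 8}, {"tx": 0, "ty": 0, "tz": 4, "yaw": 0, "claw": 8}, {"tx": 0, "ty": -4, "tz": 4, "yaw": 0, "claw": 8}, {"tx": -1, "ty": -4, "tz": 2, "yaw": 0, "claw": 8}, {"tx": -1, "ty": -4, "tz": 0, "yaw": 0, "claw": 8}, {"tx": -1, "ty": -4, "tz": 0, "yaw": 0, "claw": 8}, {"tx": -1, "ty": -4, "tz": 0, "yaw": 0, "claw": 8}, {"tx": -1, "ty": -4, "tz": 0, "yaw": 0, "claw": 8}, {"tx": 0, "ty": 0, "tz": 0, "yaw": 0, "claw": 8}]'

```text
time_s: 18.55
position: [0.4837, 0.0248, 0.2446]
tool_rot: [[0.969, 0.247, 0.001], [0.247, -0.969, -0.001], [0.001, 0.001, -1.0]]
ft_force: [0.0, -0.1, 0.9]
grip_width: 0.0802
gripper_force: 0.0
```

```bash
python3 - <<'E'
from h import *
im,d=grab('top','top20.png');P=cloud('top',d);print(env.observe()['time_s'],env.observe()['ft_force'])
y=np.radians(14.55);R=np.array([[np.cos(y),np.sin(y)],[-np.sin(y),np.cos(y)]])
Q=P.copy();Q[...,:2]=(P[...,:2]-[.5383,.2646])@R.T
box=(d>0)&(abs(Q[...,0])<.067)&(abs(Q[...,1])<.062)
pl=box&(Q[...,2]>.04)&(Q[...,2]<.058);q=Q[pl]
A=np.c_[q[:,:2],np.ones(len(q))];print('plane',np.linalg.lstsq(A,q[:,2],rcond=None)[0])
rect(Q,box&(Q[...,2]>.09)&(Q[...,2]<.11),'grip',1)
i=im.astype(int);ye=box&(i[...,0]>170)&(i[...,2]<90)&(i[...,1]>130)
rect(Q,ye&(Q[...,0]>0),'stripe+',1);rect(Q,ye&(Q[...,0]<0),'stripe-',1);rect(Q,pl,'plate')
E
```

```text
18.6 [-0.7311813   1.08443147  1.38304111]
plane [-0.00149619  0.0084353   0.04989742]
grip 172 [-0.0064  0.0022] [0.0128 0.0598] long deg -89.79 mean [-0.0069  0.0014] z 0.0994
stripe+ 170 [0.057 0.002] [0.0875 0.0117] long deg 89.42 mean [0.0574 0.003 ] z 0.0504Traceback (most recent call last):
  File "<stdin>", line 10, in <module>
  File "h.py", line 16, in rect
    n,L,S,_=cv2.connectedComponentsWithStats(M); M=L==1+np.argmax(S[1:,4])
                                                        ~~~~~~~~~^^^^^^^^^
    return _wrapfunc(a, 'argmax', axis=axis, out=out, **kwds)
    return bound(*args, **kwds)
ValueError: attempt to get argmax of an empty sequence
```

View pics/top20.png

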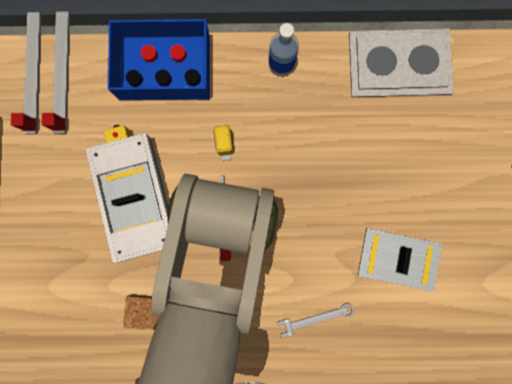

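The top view shows the panel flat in the opening at (128,198), and the tape and screwdriver haven't moved. I check from the side camera that it didn't shift on release.

```bash
python3 - <<'E'
from h import *
im,d=grab('side','side21.png');P=cloud('side',d)
y=np.radians(14.55);R=np.array([[np.cos(y),np.sin(y)],[-np.sin(y),np.cos(y)]])
Q=P.copy();Q[...,:2]=(P[...,:2]-[.5383,.2646])@R.T
i=im.astype(int);ye=(d>0)&(abs(Q[...,0])<.067)&(abs(Q[...,1])<.06)&(Q[...,2]>.04)&(i[...,0]>150)&(i[...,2]<90)&(i[...,1]>110)
for s in(1,-1):
    q=Q[ye&(s*Q[...,0]>0)]; print(s,len(q),q.mean(0) if len(q) else '')
rect(Q,(d>0)&(abs(Q[...,0])<.067)&(abs(Q[...,1])<.06)&(Q[...,2]>.09)&(Q[...,2]<.115)&(i.max(2)<80),'grip',1)
E
```

```text
1 143 [0.05950407 0.00296605 0.0497702 ]
-1 0 
grip 207 [-0.0055  0.0038] [0.0131 0.0607] long deg -89.42 mean [-0.0075  0.0066] z 0.0985
```

```bash
python3 -c "
from rig import env
print(env.close_job())"
```

```text
the job is handed in; nothing more can be done
None
```

The hatch panel lies flat in the box, pushed up to a firm stop that I take to be the fully pressed switch, then released and handed in at about 19 s; the hand-in call returned no verdict.

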